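# Hold the washer tray's flap open by its lever

### The arm

A 7-joint arm with a two-finger parallel gripper is mounted at the origin on the work surface. World frame = base frame: x ahead of the robot, y to its left, z up, the work surface at z = 0. Lengths are in m, angles in rad, forces in N, time in s.
With the tool pointing down it reaches from about 0.425 to 0.925 m from the base axis. Payload 6.8 kg.
Tool frame: the origin (TCP) lies at the very end of the fingers, on their centre line; the grasp point (between the pads) lies 19 mm behind it; z points along the fingers, y is the line along which they close (so a half turn about z gives the same grasp; the last joint's range is limited). The gripper opens to 85 mm and grips with 20 to 120 N. Pads are 22 mm wide; open, the fingers measure 114 mm over their backs; the gripper's body (76 mm by 85 mm) begins 54 mm behind the grasp point. The pads swing forward as they close: fully open they stand 13 mm farther back than shut.
Start: joints at [1.071, 0.477, 0.022, 1.555, -0.011, 1.109, -0.083], TCP at [0.258, -0.624, 0.231] pointing down, gripper open.
Joint ranges: [-2.96, 2.96], [-0.34, 2.1], [-1.41, 1.46], [0.24, 2.44], [-1.37, 4.51], [0.17, 1.92], [-2.96, 2.96]. Speed limits (rad/s): [2.39, 2.39, 3.14, 3.14, 3.14, 3.14, 3.14].

### API

Orientations are given as a unit quaternion [w, x, y, z].
In Python, from station import bot, optics, monitor gives the robot as it stands (bot), with the cameras (optics) and the readings (monitor).
- The arm moves only by the shell command python3 nudge.py FILE [FORCE], which reads ROWS from the file FILE. ROWS is 1 to 20 rows, one to a line, with the numbers parted by commas; each row has 5 numbers: dx, dy, dz in shares of the most that a row can go, 1 being 50 mm, then a turn about the tool's z in rad, then the opening from 0.0 (shut) to 1.0 (fully open); each row shifts and turns the commanded pose from where the row before left it, along the tool's axes as they then stand; what a row does not reach is not made up. A row lasts 1/10 s, in which the tool goes at most 0.05 m and 0.15 rad, less where a joint would pass 70% of its speed; a pose out of reach is approached as far as the arm can. The fingers move at their own pace and stop on an object; FORCE is the grip in N (left out, the last holds). Time passes only in rows, so rows that do not move let the fingers close. It prints the time, the measured TCP pose, the force, the opening and the grip force at its end. Input that does not fit is refused with a message, and nothing moves.
- monitor.get_obs(): the state, without advancing time (a new reading comes with each control period).
- optics.read_camera(name): name is "side" or "top" or "wrist"; returns the picture (400x640x3 uint8, blue, green, red); there is no depth.
- optics.camera_info(name): a dict with "vertical_fov" (degrees; the focal length in pixels is half the picture's height over the tangent of half this angle, whatever the lens; pixels are square), "cx", "cy" (the principal point, pixels), "view" (4x4, takes a point from world to camera coordinates); the wrist camera has in their place "hand_eye" (4x4, takes a point from camera to tool coordinates, whose origin is the TCP and whose axes are the flange's). Camera axes: x right, y up, looking along -z (the intrinsics and any distortion apply to the point x, -y, -z); pixel columns grow to the right and rows downward; lengths in m; the calibration is good to about 2 mm. A picture is of the moment at which its call begins: read the wrist's pose just before it. camera_info takes no time and is no camera call.
- bot.hand_in(): hands the job in; it is judged then, once.
The state is a dict: "t": time; "q": joint angles; "joint_vel": joint speeds; "joint_torque": joint torques, N m; "eef_pos": TCP position; "tool_rot": TCP orientation; "contact_force": force on the tool from outside, world axes, zero at the start; "torque": the same for the moment, N m; "gripper_width": opening from 0.0 (shut) to 1.0 (fully open); "grasp_force": force on a finger pad.
Only numpy, scipy, OpenCV 4.12 (cv2) and the standard library are available. Lean on these libraries where they do the work, as an engineer would, in place of code of your own. Each camera call takes 0.05 s, during which the arm holds its last target. There are 200 camera calls.

### The job

I want to drop a few old tap washers into the wide, shallow tray: press the hand lever on that tray's front all the way down, keep its flap raised like that for about three seconds, then let go so that the flap closes completely. Do not press the lever of the tall, narrow waste bin beside it.

Things in the scene. Friction and masses are not known exactly. Their poses are not given: they have to be found in the camera images.
- tray_lever: Grey hand lever on the front of the wide shallow tray. Origin on its hinge, 10 mm in front of the tray's front face, mid-width, 66 mm above the worktop; x points into the tray, y left along its width, z up. At rest it is level along -x: an arm 22 wide, 8 thick, ending in a flat pad 40 (x) by 46 (y) by 8 mm centred at x = -95 mm. Swings down only, 0.36 rad to a stop, and springs back when let go.
- tray_pad (a point): Centre of the top face of the tray lever's pad, 70 mm above the worktop at rest; moves and tilts with the lever, axes as the lever's. Travel here is 33 mm straight down to the hard stop, against a spring and damping, 4 to 15 N. Space under and around the pad is free.
- bin_pad (a point): Centre of the top face of the pad on the other container's lever, 174 mm above the worktop at rest; not to be pressed. It belongs to the tall narrow waste bin (fixed, white, 140 deep, 150 wide, 230 high, with a flap), with a lever of the same shape and material. Tray and bin may stand either way round, pads at least 200 mm apart.
- tray_flap_edge (a point): Middle of the front edge of the tray's flap, on its top face, 92 mm above the worktop when closed. The tray is a fixed white box 160 deep, 240 wide, 85 high, front to the robot; the flap is hinged on its far top edge. Flap angle = tilt of this point's z axis from vertical: 0 closed, 1.19 rad (3.3 times the lever's) at full press. It rises away from the pad; let go, it falls softly in about 1 s.

How it is judged:
On the way:
1. the fingers press the tray's lever and hold its flap raised at least 0.9 rad (about 52 degrees) for 2 s without a break (angle between tray_flap_edge's own z axis and vertical above 0.9 rad and contact force between the fingers and tray_lever above 0.3 N), for 2 s.
At the end, for the whole second after the job is handed in: The tray's flap is closed (within 0.1 rad) and stays so, and the bin's lever is at its rest position (within 10 mm) (angle between tray_flap_edge's own z axis and vertical below 0.1 rad and distance of bin_pad from where it was at the start of the episode below 0.01 m); the robot touches nothing.
It fails at once if the tall bin's lever is pressed (its pad moves more than 10 mm) (distance of bin_pad from where it was at the start of the episode above 0.01 m).
It also fails if it takes over 43 s, if anything falls off the work surface, if the arm or the gripper's body presses on something with over 40 N, if the wrist force passes 120 N, or if a joint passes its speed limit or range.

## Working session

There is one attempt and no reset: what is moved stays moved. The work goes in short steps, Python scripts to look and compute and a shell command to move; the robot and the scene stay as the last step left them, time stands still between calls to the robot, and variables do not carry over. Pictures are saved under pics/ and viewed, at most 10 in all, crops included, and the job is handed in when it is done.

```bash
mkdir -p pics; ls
python3 - <<'E'
from station import bot, optics, monitor
import cv2
o=monitor.get_obs(); print(o['t'],o['eef_pos'],o['tool_rot'],o['gripper_width'])
for n in ("side","top"):
    cv2.imwrite(f"pics/{n}0.png",optics.read_camera(n)); print(n,optics.camera_info(n))
print(optics.camera_info("wrist"))
E
```

```text
nudge.py
pics
station.py
0.0 [ 0.25750691 -0.62331813  0.23031232] [-8.86075803e-04  9.80868319e-01  1.94670218e-01 -2.49738298e-04] 0.997884139239745
side {'vertical_fov': 51.970101465643594, 'cx': 317.05240287822113, 'cy': 201.15467291986434, 'view': array([[-0.91658355, -0.39968936, -0.01109125,  0.48949386],
       [ 0.28308257, -0.66826679,  0.68795622, -0.26550711],
       [-0.2823807 ,  0.62742961,  0.72566743, -0.88492808],
       [ 0.        ,  0.        ,  0.        ,  1.        ]])}
top {'vertical_fov': 44.35784912009425, 'cx': 322.3052073198664, 'cy': 204.75327871477316, 'view': array([[ 0.00886039, -0.99994555, -0.005512  , -0.02518766],
       [ 0.97205932,  0.00731999,  0.23462118, -0.57942601],
       [-0.23456806, -0.00743683,  0.97207125, -1.10495036],
       [ 0.        ,  0.        ,  0.        ,  1.        ]])}
{'vertical_fov': 63.10913598925904, 'cx': 324.2679368925149, 'cy': 199.63065558922187, 'hand_eye': array([[ 6.26885736e-04,  9.49066010e-01,  3.15076682e-01,
         8.04020466e-02],
       [ 9.99999791e-01, -6.45086311e-04, -4.65160219e-05,
        -2.52589178e-04],
       [ 1.59104879e-04,  3.15076645e-01, -9.49066216e-01,
        -1.43797947e-01],
       [ 0.00000000e+00,  0.00000000e+00,  0.00000000e+00,
         1.00000000e+00]])}
```

View pics/side0.png

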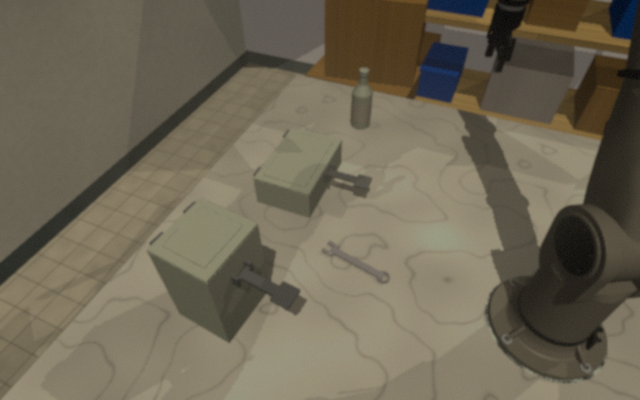

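View pics/top0.png

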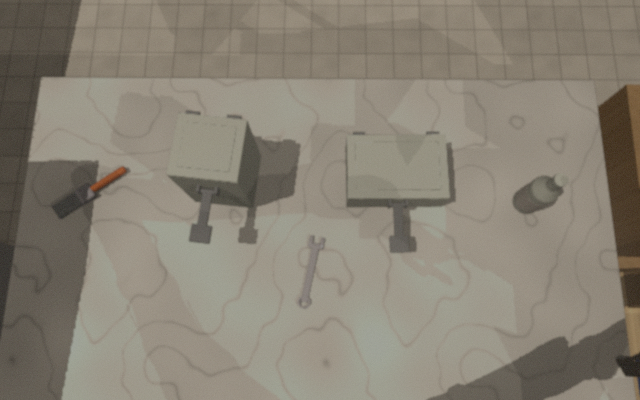

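The top view shows the tray on the right with its pad near (403,243), and the bin on the left with its pad near (201,233). In the side view the tray pad is near (357,184). I'll enlarge both.

Run:
```python
import cv2,numpy as np
a=cv2.imread("pics/side0.png")[150:220,310:390]; b=cv2.imread("pics/top0.png")[190:260,365:445]
f=lambda i:cv2.convertScaleAbs(cv2.resize(i,None,fx=5,fy=5,interpolation=cv2.INTER_CUBIC),alpha=1.6)
cv2.imwrite("pics/crop.png",np.hstack([f(a),f(b)]))
```

```text
(no output)
```

View pics/crop.png

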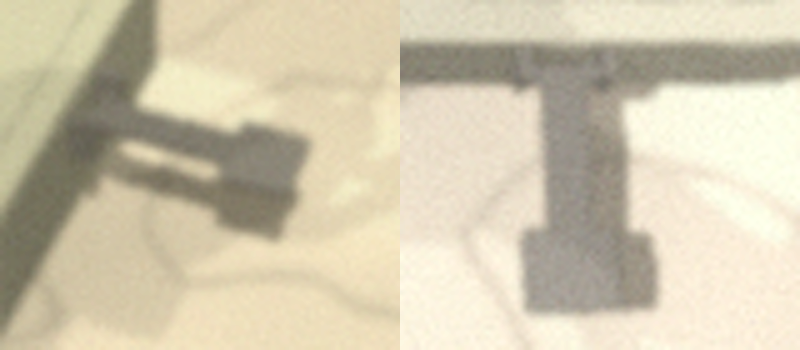

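The enlarged crop puts the tray pad's top face at about (363,181) in the side view and about (400,244) in the top view. The shadow lies to its right.

```bash
cat > h.py <<'E'
import numpy as np,cv2
from station import bot, optics, monitor
def P(n):
    c=optics.camera_info(n); f=200/np.tan(np.radians(c["vertical_fov"])/2)
    K=np.array([[f,0,c["cx"]],[0,f,c["cy"]],[0,0,1]])
    return K@np.diag([1,-1,-1])@c["view"][:3]
def tri(u,v):
    X=cv2.triangulatePoints(P("side"),P("top"),np.array(u,float),np.array(v,float)).ravel(); return X[:3]/X[3]
def onz(n,u,z):
    p=P(n); A=np.c_[p[:,0],p[:,1],p[:,2]*z+p[:,3]]; w=np.linalg.solve(A,[*u,1]); return w[:2]/w[2]
E
python3 - <<'E'
from h import *
np.set_printoptions(precision=4,suppress=True)
X=tri((363,181),(399.8,244)); print(X)
print("top on z .07",onz("top",(399.8,244),.07),"side",onz("side",(363,181),.07))
print("pad front L,R",onz("top",(365+(523-400)/5,190+62),.07),onz("top",(365+(625-400)/5,190+62),.07))
print("arm root",onz("top",(365+(172/5),190+80/5),.07))
print("tray top front corners",onz("top",(346,198),.088),onz("top",(450,198),.088))
print("bin pad",onz("top",(201,233),.174))
E
```

```text
[ 0.4869 -0.2033  0.0666]
top on z .07 [ 0.4861 -0.2028] side [ 0.4863 -0.1998]
pad front L,R [ 0.4671 -0.1785] [ 0.4675 -0.2261]
arm root [ 0.5777 -0.2045]
tray top front corners [ 0.5918 -0.0763] [ 0.5936 -0.3214]
bin pad [0.4899 0.2384]
```

Careful with the scale: shifts go in shares of 50 mm. That gives: -0.03 m is -0.6, 0.0162 m is 0.324.

```bash
echo '0,0,0,0.13,0
0,0,0,0.13,0
0,0,0,0.13,0
0.324,-0.6,0.12,0,0
0.324,-0.6,0.12,0,0
0.324,-0.6,0.12,0,0
0.324,-0.6,0.12,0,0
0.324,-0.6,0.12,0,0
0.324,-0.6,0.12,0,0
0.324,-0.6,0.12,0,0
0.324,-0.6,0.12,0,0
0.324,-0.6,0.12,0,0
0.324,-0.6,0.12,0,0
0.324,-0.6,0.12,0,0
0.324,-0.6,0.12,0,0
0.324,-0.6,0.12,0,0
0.324,-0.6,0.12,0,0
0,0,0,0,0' > mv.in && python3 nudge.py mv.in 20
python3 - <<'E'
from h import *
o=monitor.get_obs(); print(o['t'],o['eef_pos'],o['tool_rot'],o['contact_force'],o['gripper_width'])
cv2.imwrite("pics/side1.png",optics.read_camera("side")[80:280,220:480].repeat(3,0).repeat(3,1))
E
```

```text
t: 1.9
eef_pos: [0.4857, -0.1979, 0.1464]
tool_rot: [-0.001, 1.0, 0.005, -0.0]
contact_force: [-0.2, -0.0, 0.0]
gripper_width: 0.002
grasp_force: 0.0
1.9 [ 0.48572747 -0.19793603  0.14643512] [-1.39731248e-03  9.99987436e-01  4.81273822e-03 -1.11814290e-04] [-0.16729527 -0.04746084  0.0295034 ] 0.0024672591681111854
```

View pics/side1.png

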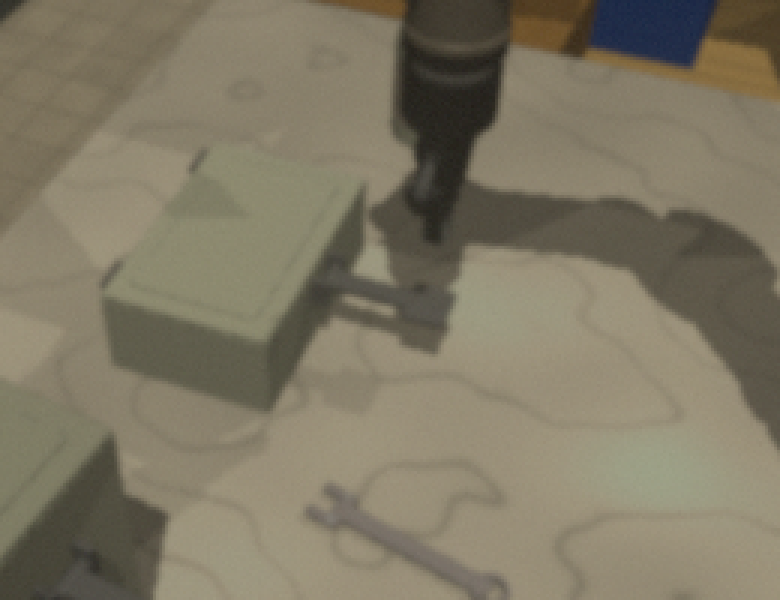

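The side view shows the shut fingertips at about (364,160), directly above the tray pad. Going down onto it now.

```bash
echo '0.04,0.08,0.28,0,0
0,0,0.28,0,0
0,0,0.28,0,0
0,0,0.28,0,0
0,0,0.16,0,0
0,0,0.16,0,0
0.02,0,0.12,0,0
0.02,0,0.12,0,0
0.02,0,0.12,0,0
0.02,0,0.12,0,0
0.02,0,0.12,0,0
0,0,0,0,0' > mv.in && python3 nudge.py mv.in
python3 - <<'E'
from h import *
o=monitor.get_obs(); print(o['t'],o['contact_force'])
cv2.imwrite("pics/side2.png",optics.read_camera("side")[80:280,220:480].repeat(3,0).repeat(3,1))
E
```

```text
t: 3.15
eef_pos: [0.489, -0.2078, 0.0447]
tool_rot: [-0.0, 1.0, 0.001, -0.002]
contact_force: [-5.5, -0.2, 4.0]
gripper_width: 0.001
grasp_force: 2.7
3.15 [-5.47106506 -0.18696542  4.01145803]
```

View pics/side2.png

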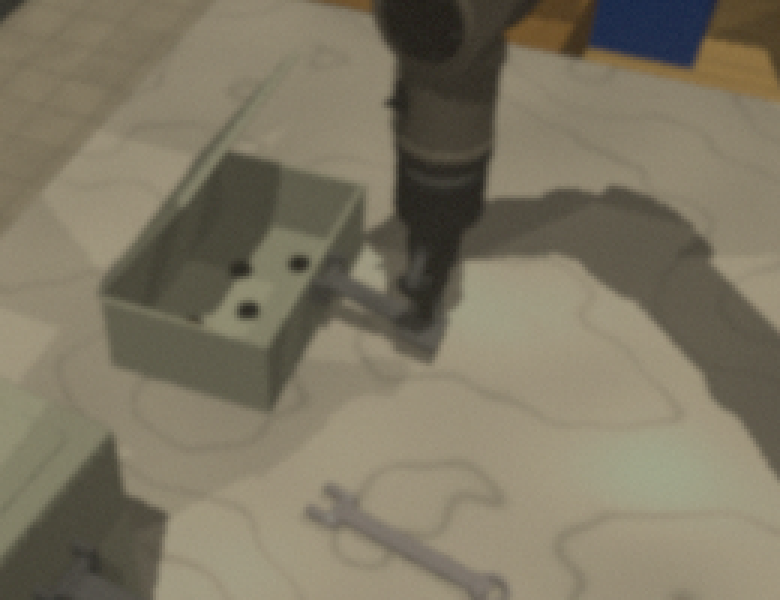

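The flap is well up and the fingertips rest on the pad. I'll press the last few millimetres to the stop.

```bash
echo '0,0,0.06,0,0
0,0,0.06,0,0
0,0,0,0,0
0,0,0,0,0
0,0,0,0,0' > mv.in && python3 nudge.py mv.in
```

```text
t: 3.7
eef_pos: [0.4905, -0.2077, 0.0395]
tool_rot: [0.0, 1.0, 0.001, -0.0]
contact_force: [-4.5, -1.4, 4.7]
gripper_width: 0.001
grasp_force: 2.8
```

Converted, 0.002 m is 0.04.

```bash
echo '0,0,0.04,0,0
0,0,0.04,0,0
0,0,0,0,0
0,0,0,0,0' > mv.in && python3 nudge.py mv.in
```

```text
t: 4.1
eef_pos: [0.4911, -0.2078, 0.0373]
tool_rot: [0.0, 1.0, 0.001, 0.0]
contact_force: [-9.6, 1.6, 24.1]
gripper_width: -0.004
grasp_force: 13.3
```

At 24 N the lever is on its hard stop. Holding for about 3 s.

```bash
R='' ; echo '0,0,-0.02,0,0
0,0,0,0,0
0,0,0,0,0
0,0,0,0,0
0,0,0,0,0
0,0,0,0,0
0,0,0,0,0
0,0,0,0,0
0,0,0,0,0
0,0,0,0,0
0,0,0,0,0
0,0,0,0,0
0,0,0,0,0
0,0,0,0,0
0,0,0,0,0' > mv.in && python3 nudge.py mv.in; echo '0,0,0,0,0
0,0,0,0,0
0,0,0,0,0
0,0,0,0,0
0,0,0,0,0
0,0,0,0,0
0,0,0,0,0
0,0,0,0,0
0,0,0,0,0
0,0,0,0,0
0,0,0,0,0
0,0,0,0,0
0,0,0,0,0
0,0,0,0,0
0,0,0,0,0' > mv.in && python3 nudge.py mv.in
python3 - <<'E'
from h import *
cv2.imwrite("pics/side3.png",optics.read_camera("side")[80:280,220:480].repeat(3,0).repeat(3,1))
E
```

```text
t: 5.6
eef_pos: [0.491, -0.2078, 0.0377]
tool_rot: [0.0, 1.0, 0.001, 0.0]
contact_force: [-7.6, -0.7, 17.6]
gripper_width: -0.001
grasp_force: 9.7
t: 7.1
eef_pos: [0.491, -0.2078, 0.0377]
tool_rot: [0.0, 1.0, 0.001, 0.0]
contact_force: [-8.1, 1.3, 18.4]
gripper_width: 0.004
grasp_force: 9.7
```

View pics/side3.png

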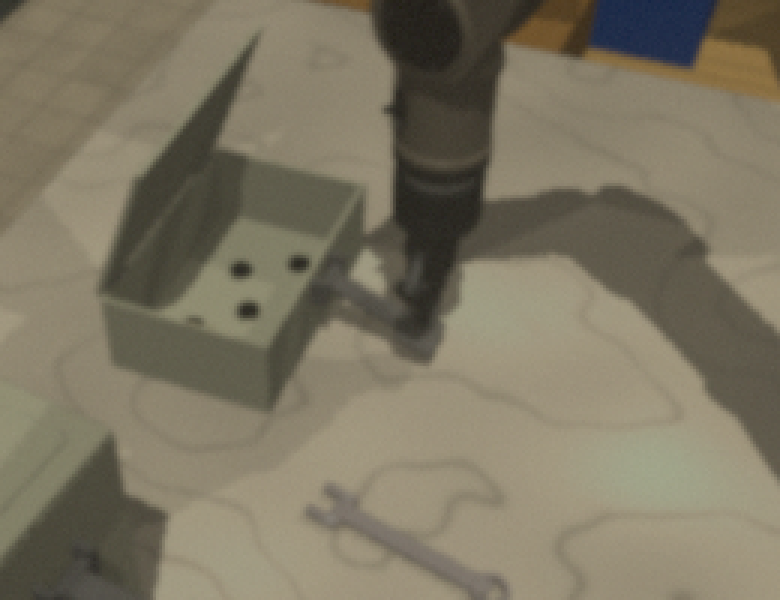

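The flap is fully raised and has been held for 3 s. Next I lift straight up and wait for it to close.

Converted, -0.03 m is -0.6, -0.02 m is -0.4.

```bash
echo '0,0,-0.12,0,0
0,0,-0.2,0,0
0,0,-0.3,0,0
0,0,-0.4,0,0
0,0,-0.6,0,0
0,0,-0.6,0,0
0,0,-0.6,0,0
0,0,0,0,0
0,0,0,0,0
0,0,0,0,0
0,0,0,0,0
0,0,0,0,0
0,0,0,0,0
0,0,0,0,0
0,0,0,0,0
0,0,0,0,0
0,0,0,0,0
0,0,0,0,0
0,0,0,0,0
0,0,0,0,0' > mv.in && python3 nudge.py mv.in;echo '0,0,0,0,0
0,0,0,0,0
0,0,0,0,0
0,0,0,0,0
0,0,0,0,0
0,0,0,0,0
0,0,0,0,0
0,0,0,0,0
0,0,0,0,0
0,0,0,0,0' > mv.in && python3 nudge.py mv.in
python3 - <<'E'
from h import *
cv2.imwrite("pics/side4.png",optics.read_camera("side")[80:280,220:480].repeat(3,0).repeat(3,1))
E
```

```text
t: 9.15
eef_pos: [0.4909, -0.2074, 0.1774]
tool_rot: [0.0, 1.0, 0.001, 0.0]
contact_force: [0.2, 0.7, -0.6]
gripper_width: 0.003
grasp_force: 0.0
t: 10.15
eef_pos: [0.4908, -0.2075, 0.1773]
tool_rot: [-0.0, 1.0, 0.001, 0.0]
contact_force: [1.4, 1.1, -0.5]
gripper_width: -0.001
grasp_force: 0.0
```

View pics/side4.png

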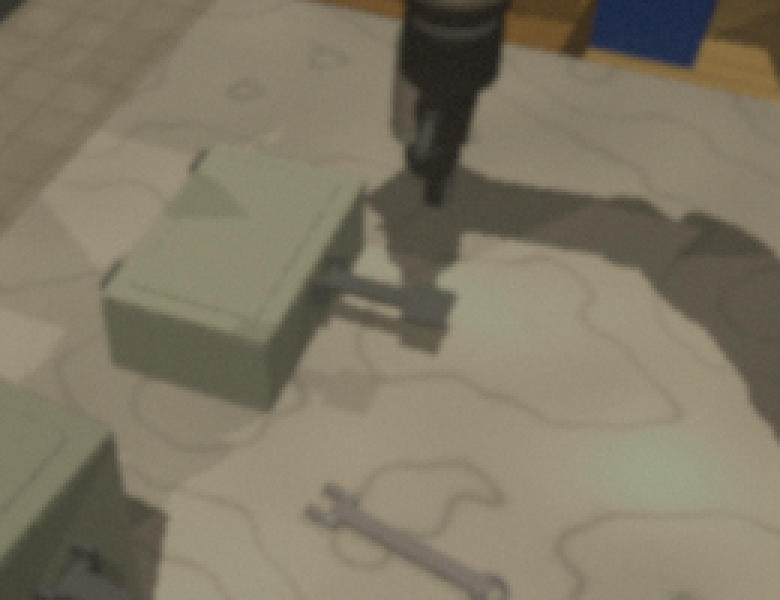

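The flap is closed, the lever is back at rest, and the gripper is clear of everything. Handing in.

```bash
python3 -c "
from station import bot, optics, monitor
print(bot.hand_in())"
```

```text
the job is handed in; nothing more can be done
None
```

I pressed the tray's lever to its stop, held the flap fully raised for about 3 s and let it close completely; I never went near the bin's lever, and the job is handed in (no verdict was shown).

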